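# Slide a culture dish under the lamp and wind the bench timer

### The arm

A 6-joint arm with a two-finger parallel gripper is mounted at the origin on the work surface. World frame = base frame: x ahead of the robot, y to its left, z up, the work surface at z = 0. Lengths are in m, angles in rad, forces in N, time in s.
With the tool pointing down it reaches from about 0.275 to 0.825 m from the base axis. Payload 4.9 kg.
Tool frame: the origin (TCP) lies midway between the tips of the shut fingers; the grasp point (between the pads) lies 19 mm behind it (bot.grip_depth is the distance from the TCP to the grasp point, in m); z points along the fingers, y is the line along which they close (so a half turn about z gives the same grasp; the last joint's range is limited). The gripper opens to 85 mm and grips with 20 to 120 N. Pads are 22 mm wide; open, the fingers measure 114 mm over their backs; the gripper's body (76 mm by 85 mm) begins 54 mm behind the grasp point. The pads swing forward as they close: fully open they stand 13 mm farther back than shut.
Start: joints at [1.027, 0.326, -0.193, 1.052, 0, 1.437], TCP at [0.219, 0.504, 0.231] pointing down, gripper open.
Joint ranges: [-2.65, 2.65], [-0.97, 1.79], [-1.3, 1.35], [-1.93, 2.1], [-1.47, 1.37], [-3.14, 3.14]. Speed limits (rad/s): [2.57, 2.57, 3.14, 3.14, 3.14, 3.14].

### API

Orientations are given as a unit quaternion [w, x, y, z].
In Python, from cell import bot gives the robot as it stands. Calls block until the motion is done:
- bot.move_pose(position, orientation): joint-space move of the TCP to a pose.
- bot.move_linear(position, speed=0.15, rotation=None, until_force=None): straight line of the TCP; rotation=None keeps the orientation; speed is the mean speed in m/s. With until_force (N) it stops when the force on the tool has changed by that much, and returns True; else False.
- bot.goto_joints(angles): joint-space move.
- bot.set_gripper(opening, grasp_force=None): opening from 0.0 (shut) to 1.0 (fully open); grasp_force is the grip in N (None keeps the last); returns when the fingers have stopped.
- bot.wait(seconds).
- bot.solve_ik(position, orientation): joint angles nearest the present ones, or None.
- bot.camera(name): name is "scene" or "top" or "wrist"; returns the picture (480x640x3 uint8, red, green, blue); there is no depth.
- bot.calibration(name): a dict with "mtx" (3x3 intrinsics, pixels), "extrinsics" (4x4, takes a point from world to camera coordinates); the wrist camera has in their place "hand_eye" (4x4, takes a point from camera to tool coordinates, whose origin is the TCP and whose axes are the flange's). Camera axes: x right, y down, z forward; pixel columns grow to the right and rows downward; lengths in m; the calibration is good to about 2 mm. A picture is of the moment at which its call begins: read the wrist's pose just before it. calibration takes no time and is no camera call.
A pose or a line that the arm cannot do raises bot.PlanningError and nothing moves.
- bot.close_job(): hands the job in; it is judged then, once.
Trained networks look in the newest picture that a camera, given by its name, has taken for a name from the list of things; names that differ only in an ending like _2 or _b are one class to them, and where a whole thing is asked for, a point or a joint stands for the part that bears it (a point fixed in the world has none). Each returns a list of dicts, best first, with "confidence" (0 to 1); they miss things now and then, are a little off and sometimes report something else, mostly with a low value. They report only what shows in the picture. A call takes as long as a camera call. They do not tell look-alikes from the thing itself.
- bot.search_frame(camera, thing): "bbox" ([left, top, width, height] in pixels, round what is visible of it).
Readings, each from a call of its own:
- bot.read_clock(): time.
- bot.read_joint_positions(): joint angles.
- bot.read_joint_vel(): joint speeds.
- bot.read_joint_efforts(): joint torques, N m.
- bot.read_position(): TCP position.
- bot.read_tool_rot(): TCP orientation.
- bot.read_ft_force(): force on the tool from outside, world axes, zero at the start.
- bot.read_moment(): the same for the moment, N m.
- bot.read_gripper_width(): opening from 0.0 (shut) to 1.0 (fully open).
- bot.read_finger_force(): force on a finger pad.
Only numpy, scipy, OpenCV 4.12 (cv2) and the standard library are available. Lean on these libraries where they do the work, as an engineer would, in place of code of your own. Each camera call takes 0.05 s, during which the arm holds its last target. There are 200 camera calls.

### The job

Slide the carriage with the culture dish along its rods until its steel blade is in line with the steel index blade on the lamp pillar, so that the dish is centred under the lamp. Then wind the clockwork bench timer fully, turning its key clockwise seen from above until it stops. Leave the lamp where it is and do not disturb the dish stack, pot and forceps lying about.

Things in the scene. Friction and masses are not known exactly. Their poses are not given: they have to be found in the camera images.
- carriage (a joint): position of the carriage (aluminium plate 116 x 116 mm, 48 mm above the bench, with a dull red culture dish 93 mm across clipped on it) along its rods in m, from -0.12 (stop at the stand's right end) to +0.12 (stop at the left end); grows along the stand's own y axis, to the robot's left. Stiff enough (2 N of friction) to stay where it is left.
- tab_top (a point): centre of the top edge of the carriage's push tab, 132 mm above the bench: an upright black plate 50 mm deep (own x), 12 mm thick (own y, the sliding direction), 85 mm tall, on a flat bar 30 mm wide (top 47 mm above the bench) that reaches from the carriage towards the robot. It stands 150 mm on the robot's side of the dish centre and lamp, and can be pushed either way.
- blade_tip (a point): tip of the carriage's own small upright steel blade, at the middle of the carriage's rear edge (far from the robot), 72 mm behind the dish centre, 70 mm above the bench, 6 mm thick and 28 mm tall. Axes as the carriage: y = sliding direction.
- index_tip (a point): tip of the lamp pillar's index blade: an upright steel blade 6 mm thick, in the plane of the lamp's centre, pointing at the carriage (2 mm gap to its blade when in line). Own y = sliding direction. The lamp is clamped at a different place along the stand each time; its head, a white disc 104 mm across, hangs over the rods 238 to 298 mm above the bench.
- timer: clockwork bench timer: fixed white box 120 x 120 x 50 mm with a round aluminium dial on top (56 mm high), to the robot's left or right of the lamp stand; a blue mixer stands on the other side. Origin at the centre of its underside; x and y along its sides.
- key_wing (a point): centre of the timer key's wing, on the vertical turning axis over the timer's centre, 98 mm above the bench. The wing is an upright steel plate 64 mm long (its own x), 11 mm thick (its own y) and 34 mm tall, from 81 to 115 mm above the bench. Its axes turn with the key.
- key (a joint): how far the key is wound, rad: grows as it turns clockwise seen from above, stop at 3.3 (fully wound). At 0 the black pointer at its foot points along the timer's +x. It stays where it is left; turning takes about 0.2 N m.
- key_pointer (a point): tip of the black pointer on the key's foot, 42 mm from the turning axis along the key's own x, 59 mm above the bench
- dish_stack: stack of three red culture dishes, 90 mm across, 45 mm tall, a bystander; origin under its centre
- pot: white specimen pot with a red cap, 48 mm across, 75 mm tall, a bystander; origin under its centre
- forceps: steel forceps 130 mm long lying flat, a bystander; origin under its middle
There are look-alikes about, which are no part of the job. There is more than one size of the timer; the job needs the middle-sized.

How it is judged:
By the outcome, as a careful person would: the job done as asked, in the order asked, and still so for the second after the job is handed in, with the robot touching nothing.
It also fails if it takes over 72 s, if anything falls off the work surface, if the arm or the gripper's body presses on something with over 40 N, if the wrist force passes 120 N, or if a joint passes its speed limit or range.

## Working session

There is one attempt and no reset: what is moved stays moved. The work goes in short steps, each a Python script; the robot and the scene stay as the last script left them, time stands still between calls to the robot, and variables do not carry over. Pictures are saved under pics/ and viewed, at most 10 in all, crops included, and the job is handed in when it is done.

```bash
ls; mkdir -p pics
python3 - <<'E'
from cell import bot
import cv2
for c in ("scene","top"):
    im=bot.camera(c); cv2.imwrite(f"pics/{c}0.png",im[:,:,::-1])
    k=bot.calibration(c); print(c,k["mtx"].round(1).tolist(),k["extrinsics"].round(3).tolist())
    for t in ("timer","key_wing","key_pointer","tab_top","blade_tip","index_tip","carriage","dish_stack","pot","forceps"):
        print(t,[(d["bbox"],round(d["confidence"],2)) for d in bot.search_frame(c,t)])
print(bot.read_clock())
E
```

```text
pics
scene [[573.8, 0.0, 331.9], [0.0, 573.8, 242.4], [0.0, 0.0, 1.0]] [[0.716, 0.698, 0.011, -0.324], [0.492, -0.494, -0.717, -0.182], [-0.495, 0.518, -0.697, 1.897], [0.0, 0.0, 0.0, 1.0]]
timer [([135.9, 224.0, 86.6, 82.2], 0.8), ([229.7, 371.4, 54.9, 52.3], 0.74), ([216.6, 294.9, 61.2, 61.6], 0.64)]
key_wing [([157.4, 225.7, 35.0, 37.9], 0.93), ([231.1, 297.5, 26.9, 33.6], 0.57), ([245.4, 377.3, 23.2, 19.9], 0.48)]
key_pointer [([159.3, 224.9, 36.3, 38.7], 0.85), ([245.1, 375.2, 23.8, 20.9], 0.84), ([236.4, 298.7, 19.0, 28.7], 0.69)]
tab_top [([304.8, 236.3, 71.1, 85.4], 0.89)]
blade_tip [([303.9, 235.0, 73.9, 88.7], 0.64)]
index_tip [([384.7, 192.8, 73.6, 114.1], 0.58)]
carriage []
dish_stack [([250.1, 245.1, 31.0, 31.3], 0.94)]
pot [([349.9, 194.0, 10.6, 24.8], 0.86)]
forceps [([303.4, 233.0, 11.8, 31.0], 0.48)]
top [[546.4, 0.0, 317.6], [0.0, 546.4, 239.7], [0.0, 0.0, 1.0]] [[0.023, -1.0, -0.001, -0.057], [-0.991, -0.022, -0.133, 0.474], [0.133, 0.004, -0.991, 1.264], [0.0, 0.0, 0.0, 1.0]]
timer [([411.3, 202.9, 64.1, 68.5], 0.9), ([467.7, 146.3, 44.6, 46.5], 0.65), ([403.7, 315.3, 93.9, 94.8], 0.55), ([207.8, 271.9, 24.2, 22.4], 0.54)]
key_wing [([440.0, 214.9, 22.7, 31.4], 0.72), ([444.5, 335.7, 28.7, 50.7], 0.61), ([486.2, 154.0, 18.1, 18.1], 0.46)]
key_pointer [([440.8, 336.7, 33.4, 49.0], 0.88), ([439.2, 218.8, 19.2, 26.6], 0.64), ([485.4, 153.1, 16.9, 21.3], 0.5)]
tab_top [([318.4, 154.4, 57.2, 103.3], 0.94)]
blade_tip [([317.5, 154.7, 56.9, 101.9], 0.81)]
index_tip [([240.5, 73.7, 54.8, 90.9], 0.76), ([318.8, 154.3, 56.3, 99.5], 0.54)]
carriage [([319.6, 153.3, 52.3, 102.0], 0.89)]
dish_stack [([347.7, 274.4, 36.9, 40.4], 0.88)]
pot [([209.5, 272.2, 23.1, 19.6], 0.83), ([439.0, 216.8, 21.3, 28.0], 0.34)]
forceps [([281.8, 259.8, 46.3, 44.4], 0.96), ([437.2, 216.7, 21.8, 30.1], 0.56)]
1.1
```

View pics/top0.png

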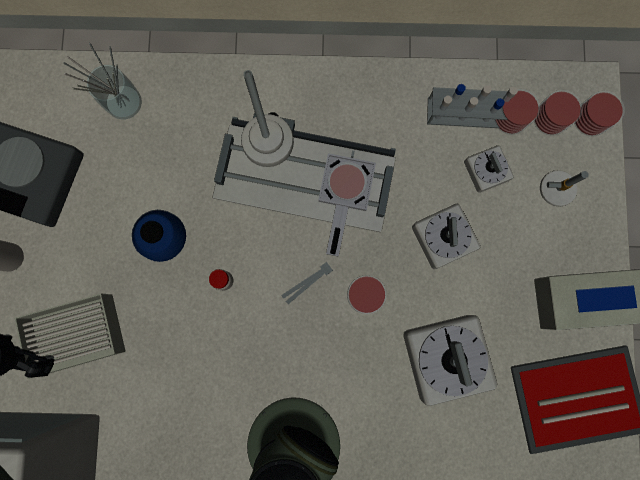

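View pics/scene0.png

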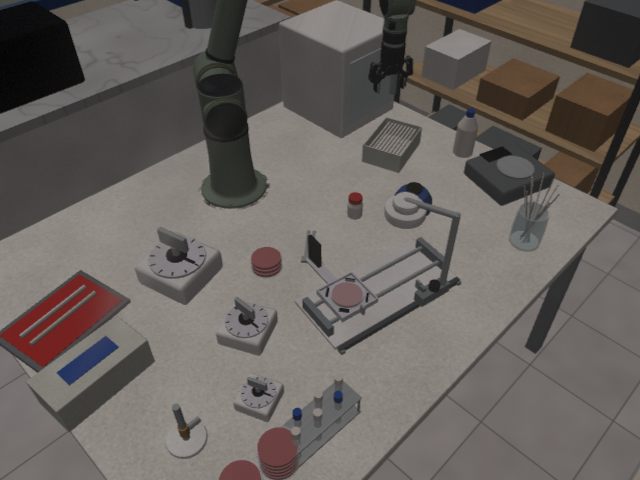

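Top view: three timers, small at (490,168), middle at (447,236) and large at (451,360). The middle one looks right, so I'll check its size by projection. The carriage is at (347,182) with its tab at (336,240). The lamp head at (267,140) hides the index from above, and the mixer is at (159,235).

```bash
cat > h.py <<'E'
from cell import bot
import numpy as np, cv2
from scipy.spatial.transform import Rotation as R
def ext(c,pose=None):
    k=bot.calibration(c); K=np.array(k["mtx"])
    if c!="wrist": E=np.array(k["extrinsics"])
    else:
        T=np.eye(4); T[:3,3]=pose[0]; w,x,y,z=pose[1]; T[:3,:3]=R.from_quat([x,y,z,w]).as_matrix()
        E=np.linalg.inv(T@np.array(k["hand_eye"]))
    return K,E
def ray(c,uv,z,pose=None):
    K,E=ext(c,pose); d=E[:3,:3].T@np.linalg.solve(K,[uv[0],uv[1],1]); o=-E[:3,:3].T@E[:3,3]
    return o+d*(z-o[2])/d[2]
def proj(c,P,pose=None):
    K,E=ext(c,pose); p=K@(E[:3,:3]@np.asarray(P,float)+E[:3,3]); return p[:2]/p[2]
def snap(name,c="wrist"):
    pose=(bot.read_position(),bot.read_tool_rot()); im=bot.camera(c)
    cv2.imwrite(f"pics/{name}.png",im[:,:,::-1]); np.save(f"pics/{name}.npy",np.concatenate(pose)); return im,pose
def down(yaw): # tool z down, tool y axis at world angle yaw
    y=np.array([np.cos(yaw),np.sin(yaw),0]); z=np.array([0,0,-1.]); x=np.cross(y,z)
    q=R.from_matrix(np.c_[x,y,z]).as_quat(); return [q[3],*q[:3]]
E
python3 - <<'E'
from h import *
for n,uv in dict(small=(490,168),mid=(447,236),large=(451,360)).items(): print(n,ray("top",uv,.056).round(3))
# middle timer box corners guess (top z=.05)
for uv in [(414,221),(460,205),(480,242),(435,268)]: print("midcorner",ray("top",uv,.05).round(3))
for uv in [(404,328),(478,316),(496,389),(424,404)]: print("large corner",ray("top",uv,.05).round(3))
for uv in [(336,232),(335,250)]: print("tab",ray("top",uv,.132).round(3))
print("dish",ray("top",(347,181),.065).round(3))
print("railends",ray("top",(235,121),.03).round(3),ray("top",(394,153),.03).round(3))
a=cv2.imread("pics/scene0.png")[240:340,290:470]; b=cv2.imread("pics/top0.png")
a=cv2.resize(a,None,fx=4,fy=4,interpolation=2)
b1=cv2.resize(b[100:260,210:410],(400,320),interpolation=2)[:200]; b1=cv2.resize(b[195:277,400:500],(360,200*0+295),interpolation=2)
o=np.zeros((600,720,3),np.uint8); o[:305]=a[:305]; o[305:600,:360]=b1
o[305:600,360:]=cv2.resize(b[105:185,220:320],(360,295),interpolation=2)
cv2.imwrite("pics/crop1.png",o)
print(bot.calibration("wrist")["hand_eye"].round(3).tolist(),bot.calibration("wrist")["mtx"].round(0).tolist())
E
```

```text
small [ 0.652 -0.45   0.056]
mid [ 0.488 -0.347  0.056]
large [ 0.205 -0.353  0.056]
midcorner [ 0.522 -0.271  0.05 ]
midcorner [ 0.563 -0.38   0.05 ]
midcorner [ 0.476 -0.425  0.05 ]
midcorner [ 0.413 -0.32   0.05 ]
large corner [ 0.274 -0.248  0.05 ]
large corner [ 0.305 -0.418  0.05 ]
large corner [ 0.143 -0.456  0.05 ]
large corner [ 0.106 -0.293  0.05 ]
tab [ 0.48  -0.086  0.132]
tab [ 0.44  -0.085  0.132]
dish [ 0.611 -0.112  0.065]
railends [0.764 0.163 0.03 ] [ 0.692 -0.226  0.03 ]
[[-0.001, -0.963, -0.27, 0.068], [1.0, -0.001, -0.001, 0.0], [0.0, -0.27, 0.963, -0.143], [0.0, 0.0, 0.0, 1.0]] [[348.0, 0.0, 317.0], [0.0, 348.0, 241.0], [0.0, 0.0, 1.0]]
```

View pics/crop1.png

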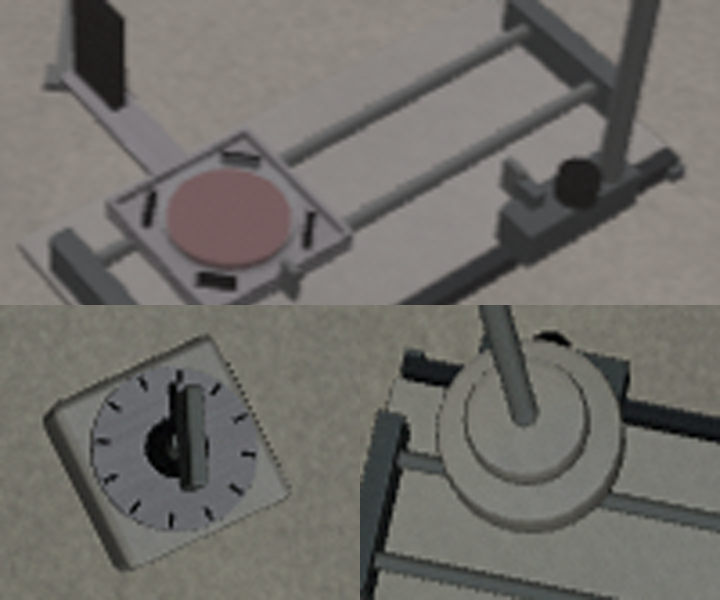

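In the crop, the middle timer's sides project to about 117 mm, which fits 120; the large one is about 173 mm. Its pointer points up at roughly top (449,214). The index blade tip is at scene (417.5,280), and the carriage blade is at scene (363,306). Next I'll compute the shift and grasp the tab.

Run:
```python
from h import *
u=np.array([.182,.983,0]);u/=np.linalg.norm(u);v=np.array([u[1],-u[0],0])
idx=ray("scene",(417.5,280),.07); bl=ray("scene",(290+72.5,240+65.5),.07); dish=ray("top",(347,181),.065); dishs=ray("scene",(290+57.5,240+54),.065)
print(idx.round(3),bl.round(3),"dish",dish.round(3),dishs.round(3))
tab=np.array([.46,-.0855,0])
for n,p in dict(idx=idx,bl=bl,dish=dish,dishs=dishs,tab=tab).items(): print(n,"along",round(p@u,4),"across",round(p@v,4))
yaw=np.arctan2(u[1],u[0]); print("yaw",yaw)
bot.move_pose([.46,-.0855,.26],down(yaw)); print(bot.read_joint_positions(),bot.read_clock())
im,p=snap("w1")
for t in ("tab_top","blade_tip","index_tip"): print(t,bot.search_frame("wrist",t))
```

```text
[0.721 0.047 0.07 ] [ 0.676 -0.12   0.07 ] dish [ 0.611 -0.112  0.065] [ 0.621 -0.115  0.065]
idx along 0.1778 across 0.7008
bl along 0.0055 across 0.6869
dish along 0.0013 across 0.6213
dishs along -0.0004 across 0.6312
tab along -0.0003 across 0.4679
yaw 1.3877219380778045
[-3.40550217e-01  1.54350891e-01 -3.44287887e-01  1.07219970e+00
  2.11578375e-04 -1.58547090e-01] 3.375
tab_top [{'bbox': [269.0, 193.5, 102.6, 210.1], 'confidence': 0.8}]
blade_tip [{'bbox': [265.8, 191.8, 109.5, 210.4], 'confidence': 0.7}]
index_tip [{'bbox': [510.3, 432.9, 50.6, 46.9], 'confidence': 0.62}]
```

View pics/w1.png

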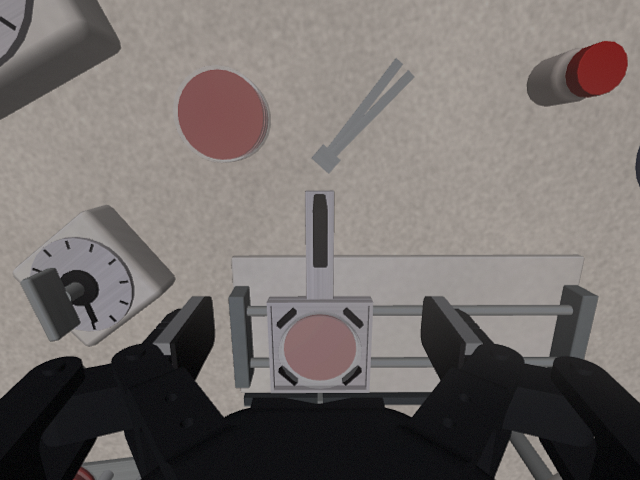

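The wrist view shows the tab top centred at (320,231) and the rods horizontal, so the yaw is right. Next I'll refine the tab position, grip it and slide.

Run:
```python
from h import *
d=np.load("pics/w1.npy"); pose=(d[:3],d[3:])
u=np.array([.182,.983,0]);u/=np.linalg.norm(u);v=np.array([u[1],-u[0],0])
a,b=ray("wrist",(320,195),.132,pose),ray("wrist",(320,267),.132,pose); print("tab ends",a.round(3),b.round(3),np.linalg.norm(a-b)) 
r1,r2=ray("wrist",(250,310.5),.04,pose),ray("wrist",(565,310.5),.04,pose); print("rod yaw",np.arctan2(*(r2-r1)[[1,0]]))
pot=ray("top",(220,280),.075); print("pot",pot.round(3),pot@u,pot@v)
m=(a+b)/2; print("m",m@u,m@v)
bot.set_gripper(.5)
bot.move_linear([m[0],m[1],.16],speed=.2)
print(bot.move_linear([m[0],m[1],.1],speed=.1,until_force=8))
bot.set_gripper(0,20); print(bot.read_gripper_width(),bot.read_finger_force(),bot.read_position())
p=np.array(bot.read_position()); q=p+.165*u
bot.move_linear(q,speed=.08); print(bot.read_position(),bot.read_ft_force(),bot.read_gripper_width(),bot.read_clock())
snap("s2","scene"); snap("t2","top")
a=cv2.imread("pics/s2.png")[230:330,370:470]; b=cv2.imread("pics/t2.png")[70:270,190:390]
o=np.hstack([cv2.resize(a,(400,400),interpolation=2),cv2.resize(b,(400,400),interpolation=2)])
cv2.imwrite("pics/c2.png",o)
```

```text
tab ends [ 0.432 -0.077  0.132] [ 0.49  -0.088  0.132] 0.059465446474561486
rod yaw 1.3880468537936912
pot [0.372 0.173 0.075] 0.23802880642498506 0.33462778521823827
m 0.0026840571870689884 0.4681731026657447
False
0.13634377741862194 26.06548637151718 [ 0.4613552  -0.08281043  0.10067586]
[0.49076586 0.0799381  0.10069076] [-3.19256236 -0.76839702  5.55714064] 0.1372936943558167 8.05
```

View pics/c2.png

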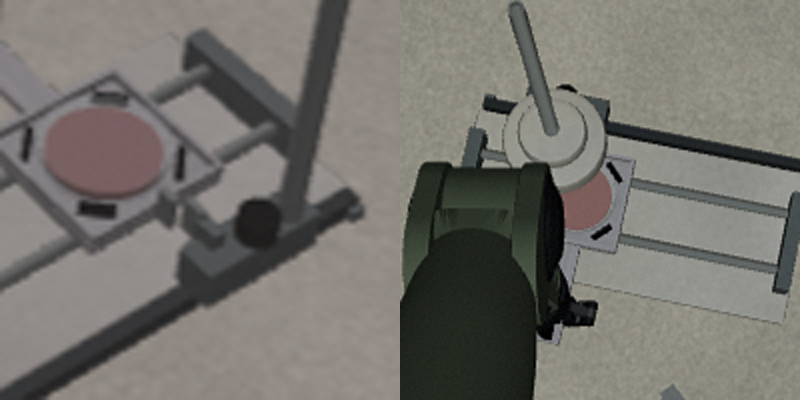

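Scene crop: the carriage blade tip is at about (411,277.5) and the index tip at about (417.5,279), so it is still short by a little. I'll release, back off and look under the lamp with the tilted wrist camera.

```bash
cat >> h.py <<'E'
u=np.array([.182,.983,0]);u/=np.linalg.norm(u);v=np.array([u[1],-u[0],0])
yaw=np.arctan2(u[1],u[0])
def look(cam,tgt_dir_tilt):
    "camera centre at cam; tool tilted by t from down towards +v, camera on far (+v) side"
    t=tgt_dir_tilt; z=np.array([0,0,-1.])*np.cos(t)+v*np.sin(t); y=-u; x=np.cross(y,z)
    M=np.c_[x,y,z]; H=np.array(bot.calibration("wrist")["hand_eye"]); q=R.from_matrix(M).as_quat()
    return cam-M@H[:3,3],[q[3],*q[:3]]
E
python3 - <<'E'
from h import *
s0,e=ray("scene",(410.75,277.5),.07),ray("scene",(417.5,278.75),.07)
print("diff along",(e-s0)@u,"across",(e-s0)@v)
p=np.array(bot.read_position()); s=p@u; print("tcp along",s)
best=None
for cv_ in (.45,.42,.40,.38,.48):
  for z in (.24,.28,.21):
    for t in (.7,.85,.6,1.0,.5):
      P,q=look(v*cv_+u*(s+.005)+[0,0,z],t)
      if bot.solve_ik(P,q) is not None: print(cv_,z,t,P.round(3),np.round(bot.solve_ik(P,q),2))
E
```

```text
diff along 0.011784080841097408 across 0.01358505089089152
tcp along 0.16795129952031773
0.45 0.24 0.7 [0.513 0.081 0.087] [ 0.13  0.28 -1.17 -0.55 -0.2  -2.9 ]
0.45 0.24 0.85 [0.536 0.077 0.095] [ 0.14  0.39 -1.25 -0.9  -0.24 -2.92]
0.45 0.24 0.6 [0.498 0.084 0.084] [ 0.12  0.23 -1.11 -0.34 -0.17 -2.89]
0.45 0.24 0.5 [0.483 0.087 0.082] [ 0.12  0.2  -1.04 -0.15 -0.14 -2.88]
0.45 0.28 0.7 [0.513 0.081 0.127] [ 0.13  0.15 -1.12 -0.38 -0.2  -2.9 ]
0.45 0.28 0.85 [0.536 0.077 0.135] [ 0.14  0.24 -1.21 -0.7  -0.24 -2.92]
0.45 0.28 0.6 [0.498 0.084 0.124] [ 0.12  0.11 -1.06 -0.18 -0.17 -2.89]
0.45 0.28 1.0 [0.556 0.073 0.146] [ 0.15  0.39 -1.29 -1.08 -0.28 -2.96]
0.45 0.28 0.5 [0.483 0.087 0.122] [ 0.12  0.1  -0.99 -0.   -0.14 -2.88]
0.45 0.21 0.7 [0.513 0.081 0.057] [ 0.13  0.38 -1.19 -0.68 -0.2  -2.9 ]
0.45 0.21 0.85 [0.536 0.077 0.065] [ 0.14  0.52 -1.27 -1.04 -0.24 -2.92]
0.45 0.21 0.6 [0.498 0.084 0.054] [ 0.12  0.32 -1.14 -0.46 -0.17 -2.89]
0.45 0.21 0.5 [0.483 0.087 0.052] [ 0.12  0.28 -1.07 -0.26 -0.14 -2.88]
0.42 0.24 0.7 [0.484 0.087 0.087] [ 0.16  0.25 -1.23 -0.57 -0.22 -2.87]

[... 2174 characters left out ...]
0.076 0.127] [ 0.11  0.19 -1.07 -0.36 -0.18 -2.92]
0.48 0.28 0.85 [0.565 0.072 0.135] [ 0.11  0.27 -1.15 -0.68 -0.22 -2.94]
0.48 0.28 0.6 [0.528 0.079 0.124] [ 0.1   0.16 -1.   -0.17 -0.16 -2.91]
0.48 0.28 1.0 [0.586 0.068 0.146] [ 0.12  0.4  -1.23 -1.03 -0.25 -2.97]
0.48 0.28 0.5 [0.512 0.081 0.122] [ 0.09  0.14 -0.94  0.01 -0.13 -2.9 ]
0.48 0.21 0.7 [0.543 0.076 0.057] [ 0.11  0.4  -1.13 -0.64 -0.18 -2.92]
0.48 0.21 0.85 [0.565 0.072 0.065] [ 0.11  0.52 -1.2  -0.98 -0.22 -2.94]
0.48 0.21 0.6 [0.528 0.079 0.054] [ 0.1   0.35 -1.07 -0.43 -0.16 -2.91]
0.48 0.21 1.0 [0.586 0.068 0.076] [ 0.12  0.68 -1.25 -1.34 -0.25 -2.97]
0.48 0.21 0.5 [0.512 0.081 0.052] [ 0.09  0.31 -1.01 -0.24 -0.13 -2.9 ]
```

Run:
```python
from h import *
p=np.array(bot.read_position())+.008*u
bot.move_linear(p,speed=.04); bot.set_gripper(.45); s=p@u
bot.move_linear(p+[0,0,.13],speed=.2)
P,q=look(v*.45+u*(s)+[0,0,.31],.65)
bot.move_pose(P,q); im,pose=snap("w3"); print(pose,s,bot.read_clock())
exp=proj("wrist",v*.69+u*s+[0,0,.07],pose); print(exp, proj("wrist",v*.69+u*(s+.01)+[0,0,.07],pose))
x,y=exp.astype(int); x0=max(0,x-80); y0=max(0,y-60); c=im[y0:y0+120,x0:x0+160,::-1]; print(x0,y0)
cv2.imwrite("pics/c3.png",cv2.resize(c,None,fx=5,fy=5,interpolation=2))
```

```text
(array([0.50662474, 0.08554412, 0.15526492]), array([ 0.02914914,  0.94367555, -0.08674218,  0.31796631])) 0.17595129952031774 12.35
[317.77672104  91.93597429] [306.60116865  91.94261675]
237 31
```

View pics/c3.png

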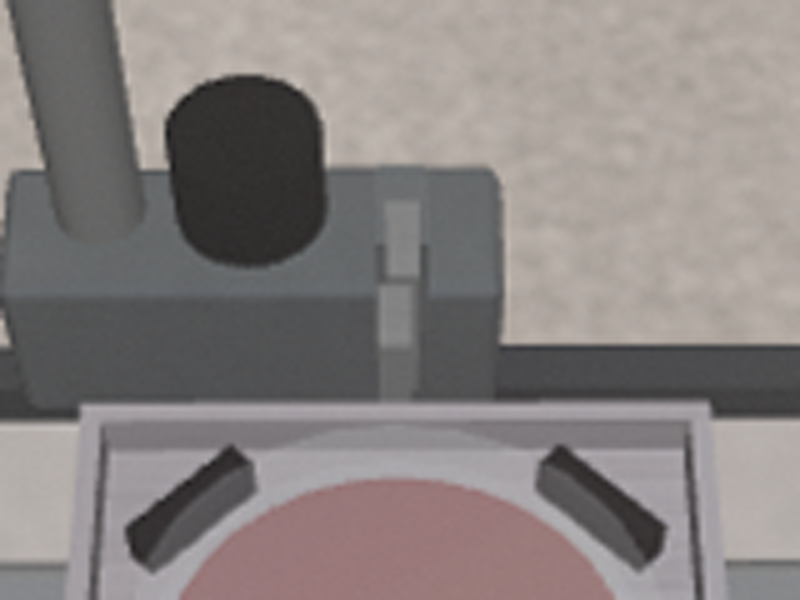

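The blades show clearly: carriage blade top at x 379–415 in the crop, index at 386–420 (5x scale), so the carriage is about 1 mm too far left. I'll measure the offset sub-pixel and correct it.

```bash
cat >> h.py <<'E'
def edges(im,x0,y0):
    g=im.astype(float).mean(2)
    for n,(a,b) in dict(index=(205,270),carr=(290,340)).items():
        r=g[y0+a//5:y0+b//5, x0+70:x0+90].mean(0); d=cv2.resize(r[None].astype(np.float32),None,fx=1,fy=1)[0]
        print(n,r.round(0).astype(int).tolist())
        bg=np.median(np.r_[r[:4],r[-4:]]) ; w=np.clip(r-bg-6,0,None); print("  centroid",(w*np.arange(len(w))).sum()/w.sum()+x0+70)
E
python3 - <<'E'
from h import *
im=cv2.imread("pics/w3.png"); edges(im,237,31)
E
```

```text
index [104, 104, 104, 105, 104, 100, 102, 121, 133, 132, 131, 132, 133, 128, 98, 101, 105, 106, 105, 106]
  centroid 317.1635694928378
carr [85, 86, 85, 85, 87, 104, 134, 131, 131, 131, 131, 129, 114, 98, 85, 87, 87, 87, 88, 87]
  centroid 315.68221538461535
```

Run:
```python
from h import *
s=.17595; m=v*.4682+u*s
bot.move_pose(m+[0,0,.2],down(yaw)); bot.move_linear(m+[0,0,.1],speed=.15)
bot.set_gripper(0,20); p=np.array(bot.read_position()); print(p@u)
bot.move_linear(p-u*.0012,speed=.02); print(np.array(bot.read_position())@u)
bot.set_gripper(.45); bot.move_linear(p+[0,0,.13],speed=.2)
P,q=look(v*.45+u*s+[0,0,.31],.65)
bot.move_pose(P,q); im,pose=snap("w4"); print(bot.read_clock())
edges(im,237,31)
```

```text
0.17627726483981546
0.17528220088108543
20.2167
index [104, 104, 104, 104, 104, 101, 104, 124, 132, 131, 132, 132, 132, 128, 98, 102, 105, 106, 105, 106]
  centroid 317.0994671403197
carr [86, 86, 86, 86, 86, 86, 88, 108, 133, 131, 131, 131, 132, 129, 104, 85, 87, 88, 88, 88]
  centroid 317.4178719008264
```

The residual is about 0.3 mm, so the blades are in line. Next is the timer: a wrist look from above.

Run:
```python
from h import *
p=np.array(bot.read_position()); bot.move_linear(p-v*.06+[0,0,.08],speed=.25)
bot.move_pose([.53,-.345,.24],down(1.5)); bot.set_gripper(1.0)
im,pose=snap("w5"); print(bot.read_joint_positions().round(2),bot.read_clock())
x0,y0=240,60
x,y=proj("wrist",[.49,-.348,.1],pose); print(x,y)
x0=int(max(0,x-100));y0=int(max(0,y-75)); print(x0,y0)
for t in ("key_wing","key_pointer","timer"): print(t,[(d["bbox"],d["confidence"]) for d in bot.search_frame("wrist",t)])
cv2.imwrite("pics/c5.png",cv2.resize(im[y0:y0+150,x0:x0+200,::-1],None,fx=4,fy=4,interpolation=2))
```

```text
[-0.69  0.48  0.06  1.15  0.   -0.62] 23.25
309.69243701044905 180.01299830224562
209 105
key_wing [([287.5, 142.0, 41.1, 83.0], 0.72), ([210.1, 324.2, 30.8, 57.2], 0.64), ([443.7, 0.2, 129.0, 58.3], 0.27)]
key_pointer [([210.3, 332.4, 25.6, 48.1], 0.92), ([289.7, 142.6, 43.3, 82.7], 0.88)]
timer [([224.1, 90.8, 165.8, 164.2], 0.8), ([631.0, 316.1, 8.6, 22.4], 0.71), ([205.5, 277.3, 75.4, 103.5], 0.68)]
```

View pics/c5.png

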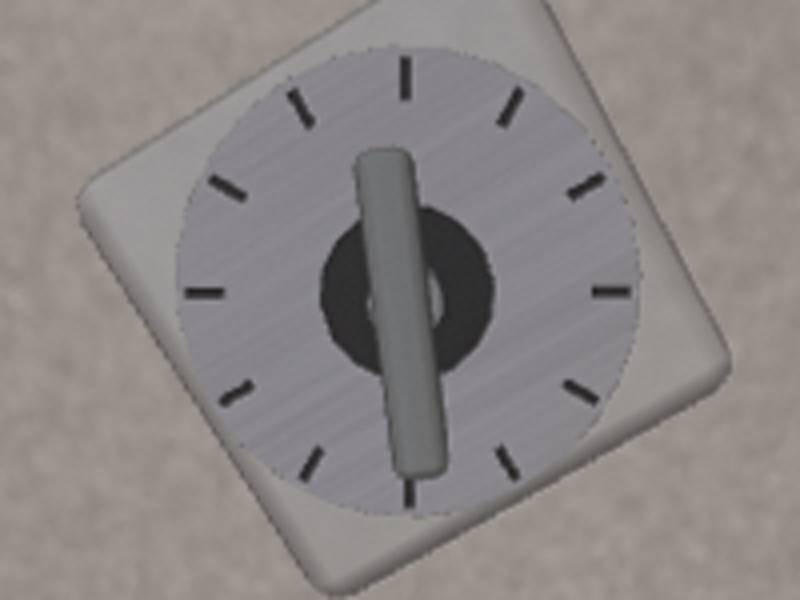

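Crop: the dial centre is at (408,281), which is pixel (311,175). The wing's top runs from (385,152) to (421,470), which is pixels (305,143) to (314,222.5).

Run:
```python
from h import *
d=np.load("pics/w5.npy"); pose=(d[:3],d[3:])
c=ray("wrist",(311,175.3),.056,pose); a=ray("wrist",(305.25,143),.115,pose); b=ray("wrist",(314.25,222.5),.115,pose)
m=(a+b)/2; w=b-a; wy=np.arctan2(w[1],w[0]); print("dial",c.round(4),"wing",m.round(4),"len",np.linalg.norm(w),"yaw",wy)
C=(c+m)/2; C[2]=0
g=wy+np.pi/2
bot.set_gripper(.55)
bot.move_pose(C+[0,0,.2],down(g)); print(bot.read_joint_positions().round(2))
print(bot.move_linear(C+[0,0,.087],speed=.1,until_force=8))
bot.set_gripper(0,60); print(bot.read_gripper_width(),bot.read_finger_force(),bot.read_ft_force().round(1),bot.read_moment().round(2),bot.read_position().round(4))
np.save("C.npy",np.r_[bot.read_position(),g])
t=bot.read_clock()
bot.move_linear(bot.read_position(),rotation=down(g-.3),speed=.1)
print(bot.read_clock()-t,bot.read_ft_force().round(1),bot.read_moment().round(2),bot.read_joint_positions().round(2))
```

```text
dial [ 0.4901 -0.3477  0.056 ] wing [ 0.4915 -0.3476  0.115 ] len 0.06060064399656984 yaw 0.03648670889017193
[-0.74  0.44 -0.1   1.03  0.   -0.77]
False
0.113786885257382 61.838765144348145 [-1.2 -2.3  3.4] [-0.33  0.21  0.09] [ 0.491  -0.3486  0.0876]
0.45000000000000284 [-0.2 -0.3  2.5] [ 0.    0.04 -0.13] [-0.74  0.55 -0.24  0.78  0.   -0.48]
```

Run:
```python
from h import *
d=np.load("C.npy"); P=d[:3]; g=d[3]; a=.3; M=0; n=0
while a<3.6 and abs(M)<.7:
    a+=.15; bot.move_linear(P,rotation=down(g-a),speed=.1); M=bot.read_moment()[2]
    print(round(a,2),round(M,2),bot.read_ft_force().round(1),end=" | ")
print(bot.read_joint_positions().round(2),bot.read_clock())
```

```text
0.45 -0.08 [0.5 0.3 3. ] | 0.6 -0.11 [0.3 1.  2.9] | 0.75 -0.14 [-0.1  2.1  1.7] | 0.9 -0.1 [0.9 2.3 3.6] | 1.05 -0.13 [1.6 2.8 3.1] | 1.2 -0.11 [2.6 3.8 4.2] | 1.35 -0.08 [2.  3.9 4.4] | 1.5 -0.09 [3.1 3.8 3.6] | 1.65 -0.09 [2.6 4.4 3.6] | 1.8 -0.09 [2.7 4.4 3. ] | 1.95 -0.1 [3.  5.5 2.7] | 2.1 -0.04 [3.3 4.5 3.1] | 2.25 -0.07 [4.2 4.1 2.7] | 2.4 -0.1 [3.1 5.1 1.8] | 2.55 -0.08 [4.3 3.8 2.6] | 2.7 -0.06 [4.2 3.1 2.1] | 2.85 -0.04 [4.2 4.5 1.8] | 3.0 2.51 [4.2 3.  2.3] | [-0.74  0.55 -0.24  0.78  0.    2.21] 31.75
```

The moment jumped to 2.5 N m at about 2.9 rad, where the start angle put the stop (~2.85). I'll release and verify.

Run:
```python
from h import *
bot.set_gripper(.6); p=np.array(bot.read_position()); bot.move_linear(p+[0,0,.14],speed=.2)
bot.move_pose([.53,-.345,.26],down(1.5)); im,pose=snap("w6")
bot.move_pose([.3,-.1,.32],down(1.5)); t,_=snap("t6","top"); s,_=snap("s6","scene"); print(bot.read_clock())
x,y=proj("wrist",[.49,-.348,.08],pose).astype(int)
f=lambda c,w,h: cv2.resize(c[:,:,::-1],(w,h),interpolation=2)
o=np.hstack([f(im[max(0,y-80):y+80,x-100:x+100],400,320),f(t[60:320,180:505],400,320)])
o=np.vstack([o,f(s[190:330,230:480],800,280*1)[:280]])
cv2.imwrite("pics/c6.png",o)
```

```text
36.9333
```

View pics/c6.png

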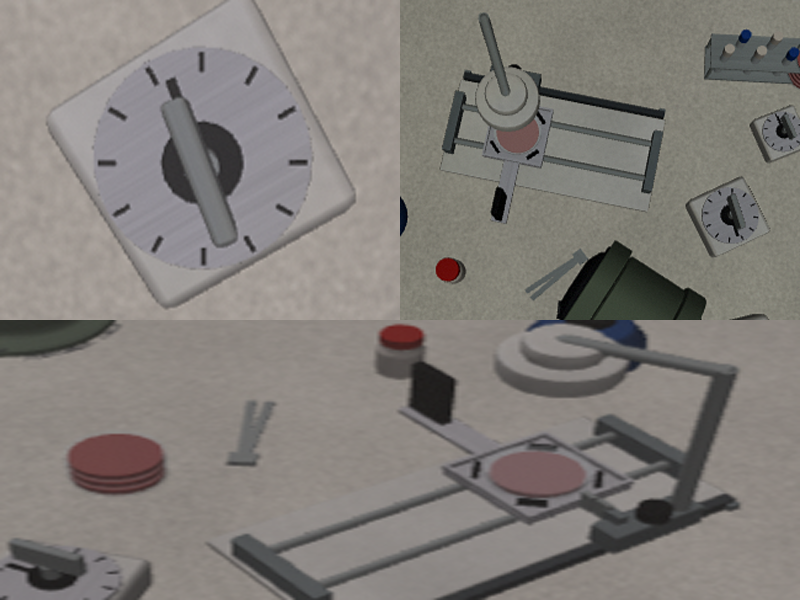

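The pointer now stands about 3.3 rad clockwise of the timer's +x. The tab, lamp, stack, pot and forceps look undisturbed, and the blades are in line.

```bash
python3 -c "
from cell import bot
print(bot.close_job())"
```

```text
the job is handed in; nothing more can be done
None
```

The job is handed in at about 37 s: the carriage blade is in line with the lamp's index blade to about 0.3 mm, and the middle-sized timer is wound clockwise to its stop.

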